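# Take the deep tool pot off its screw and stand it in the drip tray

## Task

Two white plastic pots hang by keyhole slots on the plywood board at the wash-up bench. Take down the deep one (the ink-knife pot): lift it until the screw head meets the wide part of the keyhole, pull it off, and set it down gently, standing upright and let go, inside the grey drip tray. Leave the shallow soap dish hanging on its screw.

Things in the scene. Friction and masses are not known exactly. Their poses are not given: they have to be found in the camera images.
- holder: Deep pot, white plastic, some 0.2 kg. Origin: middle of the bottom edge of its back plate's rear face; x to the front, z up. Back plate 6 mm thick, 100 wide, 150 high; before it an open box 100 wide, 58 high, out to x = 66. On the plate a grip tab, x 0 to 14, y -30 to 30, z 150 to 200 mm, above the board's top edge: pinch it front to rear. Hangs with its origin 30 mm over the bench.
- dish: Shallow soap dish, white plastic, with a sponge, on the other screw (which hangs on which screw varies); as the pot, but its box is 24 mm high. Both have a keyhole on the plate's midline: slot 11 mm wide, z 100 to 118.5 mm, and below it a wide hole, 38 mm wide, z 60 to 100. Hung, the screw axis is at z = 115; raised 35 mm (24 to 46 will do) the head is level with the wide hole: pull along +x.
- board: Fixed upright plywood board, 290 mm wide, 18 thick, 165 high. Origin: middle of the bottom edge of its front face; x points out of that face, roughly away from the robot, z up; hung pots have the same axes, backs against the face. Steel screws at y = -75 and 75, z = 145 mm: shank 7 mm thick, 10 long, then a head 20 mm in diameter, 6 thick. A pot pulled out 25 mm or more is off.
- tray: Fixed grey plastic drip tray on the bench, 200 mm (its x) by 220 mm (its y), rim 25 mm high, walls and floor 5 mm thick. Origin: centre of its underside; z up.
Not all that is in view belongs to the job. What is shaped like the holder but red is not meant.

How it is judged (in metres and radians):
On the way:
1. the deep pot has been lifted and drawn off its screw, upright in the air (x of holder in the frame of board above 0.025 m and height (world z) of holder above 0.04 m and angle between holder's own z axis and vertical below 0.4 rad), for 0.1 s.
At the end, for the whole second after the job is handed in: The deep pot stands upright (within 0.1 rad) and at rest with its whole foot on the tray's floor (its origin less than 10 mm above the tray's underside and within the tray's outline); the shallow dish still hangs on its screw, within 20 mm of where it was and tilted less than 0.17 rad (x of holder in the frame of tray between -0.1 and 0.1 m and y of holder in the frame of tray between -0.11 and 0.11 m and z of holder in the frame of tray below 0.01 m and angle between holder's own z axis and vertical below 0.1 rad and linear speed of holder below 0.02 m/s and distance of dish from where it was at the start of the episode below 0.02 m and angle between dish's own z axis and vertical below 0.17 rad); the robot touches nothing.
It fails at once if the soap dish is knocked off or shifted by more than 40 mm (distance of dish from where it was at the start of the episode above 0.04 m).
It fails at once if the pot is dropped (moves faster than 0.7 m/s with no finger on it) (linear speed of holder above 0.7 m/s and contact force between the fingers and holder below 0.1 N).
It also fails if it takes over 42 s, if anything falls off the work surface, if the arm or the gripper's body presses on something with over 40 N, if the wrist force passes 120 N, or if a joint passes its speed limit or range.

## Robot

A 6-joint arm with a two-finger parallel gripper is mounted at the origin on the work surface. World frame = base frame: x ahead of the robot, y to its left, z up, the work surface at z = 0. Lengths are in m, angles in degrees, forces in N, time in s.
With the tool pointing down it reaches from about 0.3 to 0.75 m from the base axis. Payload 8.5 kg.
Tool frame: the origin (TCP) lies midway between the tips of the shut fingers; the grasp point (between the pads) lies 19 mm behind it (env.hold_point_z is the distance from the TCP to the grasp point, in m); z points along the fingers, y is the line along which they close (so a half turn about z gives the same grasp; the last joint's range is limited). The gripper opens to 85 mm and grips with 20 to 120 N. Pads are 22 mm wide; open, the fingers measure 114 mm over their backs; the gripper's body (76 mm by 85 mm) begins 54 mm behind the grasp point. The pads swing forward as they close: fully open they stand 13 mm farther back than shut.
Start: joints at [63.524, 21.807, 74.336, -0, 83.858, -12.336], TCP at [0.134, 0.533, 0.231] pointing down, gripper open.
Joint ranges: [-178.18, 178.18], [-50.72, 133.34], [12.68, 142.11], [-81.47, 261.47], [9.98, 163.14], [-165.26, 165.26]. Speed limits (degrees/s): [136.94, 136.94, 180, 180, 180, 180].

## Interface

Orientations are given as a 3x3 rotation matrix whose columns are the frame's x, y, z axes.
In Python, from rig import observe, get_image, camera_info, env gives the robot as it stands.
- The arm moves only by the tool drive_tool, never from a script. Its arguments are lists of equal length, an entry for each row: "offset": the shift along the tool's x, y, z in units of 40 mm (1.0 is 40 mm), a list of three; "turn": the turn, a rotation vector about the tool's x, y, z in units of 6 degrees (1.0 is 6 degrees), a list of three; "hand": the opening, from 0 (shut) to 1 (fully open). A call has exactly 10 rows; each row shifts and turns the commanded pose from where the row before left it, along the tool's axes as they then stand; what a row does not reach is not made up. A row lasts 1/8 s, in which the tool goes at most 62.5 mm and 10.7 degrees, less where a joint would pass 70% of its speed; a pose out of reach is approached as far as the arm can. A call is refused whole if a number of a shift passes 1 or a number of a turn 1, either way. A call with a gripper value outside its range is refused whole. The fingers move at their own pace and stop on an object; "newtons" is the grip in N (left out, the last holds). Time passes only in rows, so rows that do not move let the fingers close, or fill a call up. It gives the time, the measured TCP pose, the force, the opening and the grip force at its end, in the units of the state.
- observe(): the state, without advancing time (a new reading comes with each control period).
- get_image(name): name is "scene" or "top" or "wrist"; returns the picture (480x640x3 uint8, blue, green, red); there is no depth.
- camera_info(name): a dict with "fx", "fy", "cx", "cy" (pixels), "world_to_cam" (4x4, takes a point from world to camera coordinates). Camera axes: x right, y down, z forward; pixel columns grow to the right and rows downward; lengths in m; the calibration is good to about 2 mm. The wrist camera is an equidistant fisheye: a pixel r from the principal point sees the ray r / f radians off the axis. A picture is of the moment at which its call begins: read the wrist's pose just before it. camera_info takes no time and is no camera call; for the wrist camera it gives the pose at the moment of the call.
- env.close_job(): hands the job in; it is judged then, once.
The state is a dict: "time_s": time; "q": joint angles; "qvel": joint speeds; "joint_efforts": joint torques, N m; "position": TCP position; "tool_rot": TCP orientation; "ft_force": force on the tool from outside, world axes, zero at the start; "wrist_torque": the same for the moment, N m; "grip_width": finger opening in m; "gripper_force": force on a finger pad.
Only numpy, scipy, OpenCV 4.12 (cv2) and the standard library are available. Lean on these libraries where they do the work, as an engineer would, in place of code of your own. Each camera call takes 0.05 s, during which the arm holds its last target. There are 200 camera calls.

## Working session

There is one attempt and no reset: what is moved stays moved. The work goes in short steps, Python scripts to look and compute and a tool call to move; the robot and the scene stay as the last step left them, time stands still between calls to the robot, and variables do not carry over. Pictures are saved under pics/ and viewed, at most 10 in all, crops included, and the job is handed in when it is done.

Besides the shell and the picture viewer there is one more tool, called after "Call:" as name(argument=value, ...) on one line, values as JSON. drive_tool: Moves the arm, as the interface text tells. Its arguments: {"type":"object","properties":{"offset":{"type":"array"},"turn":{"type":"array"},"hand":{"type":"array"},"newtons":{"type":"number"}},"required":["offset","turn","hand"]}

```bash
mkdir -p pics; ls; python3 - <<'E'
from rig import *
import cv2,numpy as np
s=observe();print(s['time_s'],s['position'],np.round(s['tool_rot'],3),env.hold_point_z)
for n in ['scene','top','wrist']:
    i=camera_info(n);print(n,i['fx'],i['cx'],i['cy'],np.round(i['world_to_cam'],3).tolist())
    im=get_image(n);cv2.imwrite(f'pics/{n}0.png',im)
E
```

```text
pics
0.0 [0.13422938 0.53307669 0.23071707] [[-0.97   0.244 -0.001]
 [ 0.244  0.97  -0.001]
 [ 0.    -0.001 -1.   ]] 0.0187
scene 527.6539530954939 320.5962633715532 239.3040352077667 [[0.785, 0.62, -0.015, -0.342], [0.345, -0.457, -0.82, -0.082], [-0.515, 0.638, -0.572, 1.344], [0.0, 0.0, 0.0, 1.0]]
top 469.31941294605303 316.83013934182145 242.57313135508946 [[0.026, -0.999, 0.021, 0.002], [-0.997, -0.027, -0.074, 0.423], [0.074, -0.019, -0.997, 0.916], [0.0, 0.0, 0.0, 1.0]]
wrist 371.64829954431775 316.1133701183643 233.94421129828777 [[0.245, 0.969, -0.003, -0.549], [0.923, -0.233, 0.306, -0.039], [0.296, -0.078, -0.952, 0.38], [0.0, 0.0, 0.0, 1.0]]
```

View pics/scene0.png

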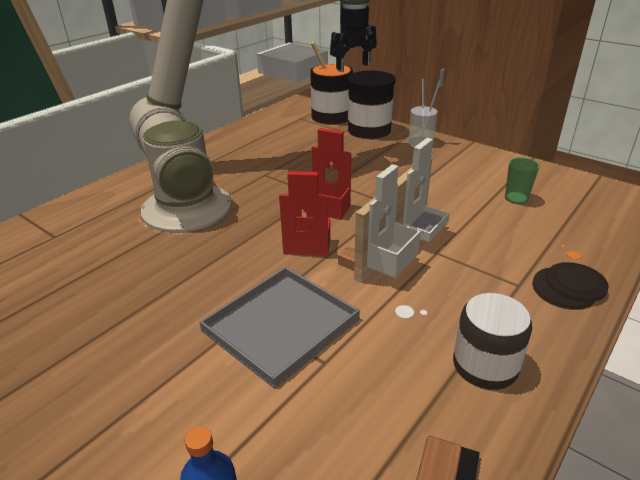

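View pics/top0.png

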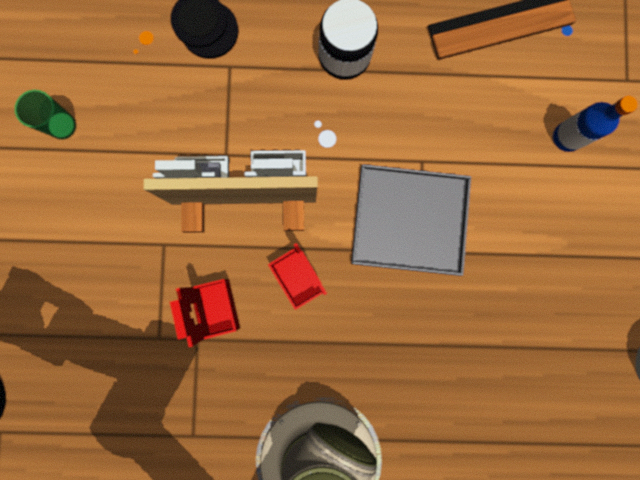

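The scene view shows the near white pot with the deep box at (395,245), and the shallow dish with the dark sponge at (425,222). The red look-alikes are at (305,225) and (330,175). In the top view the deep pot is at (277,165), the dish at (190,168) and the tray at (412,220). I choose the near white one, at top (277,165), and check it in a close crop.

```bash
python3 - <<'E'
import cv2,numpy as np
t=cv2.imread('pics/top0.png');s=cv2.imread('pics/scene0.png')
a=cv2.resize(t[140:215,135:335],(800,300),interpolation=cv2.INTER_CUBIC)
b=cv2.resize(s[130:290,340:460],(225,300),interpolation=cv2.INTER_CUBIC)
c=cv2.resize(s[150:240,370:440],(233,300),interpolation=cv2.INTER_CUBIC)
r=np.zeros((300,800,3),np.uint8);r[:,:225]=b;r[:,240:473]=c
cv2.imwrite('pics/crop1.png',np.vstack([a,r]))
hsv=cv2.cvtColor(t,cv2.COLOR_BGR2HSV)
m=((hsv[...,1]<40)&(hsv[...,2]<150)&(hsv[...,2]>30)).astype(np.uint8)
m[:, :340]=0;m[:,500:]=0;m[:140]=0;m[300:]=0
m=cv2.morphologyEx(m,cv2.MORPH_OPEN,np.ones((3,3)))
cs=max(cv2.findContours(m,0,2)[0],key=cv2.contourArea)
print(cv2.minAreaRect(cs),cv2.boxPoints(cv2.minAreaRect(cs)).tolist(), cv2.approxPolyDP(cs,6,True).reshape(-1,2).tolist())
E
```

```text
((411.72955322265625, 219.5246124267578), (111.64672088623047, 99.5374526977539), 6.115503787994385) [[350.9218444824219, 263.06304931640625], [361.5259094238281, 164.09207153320312], [472.5372619628906, 175.98617553710938], [461.9331970214844, 274.9571533203125]] [[363, 165], [352, 262], [461, 274], [469, 177]]
```

View pics/crop1.png

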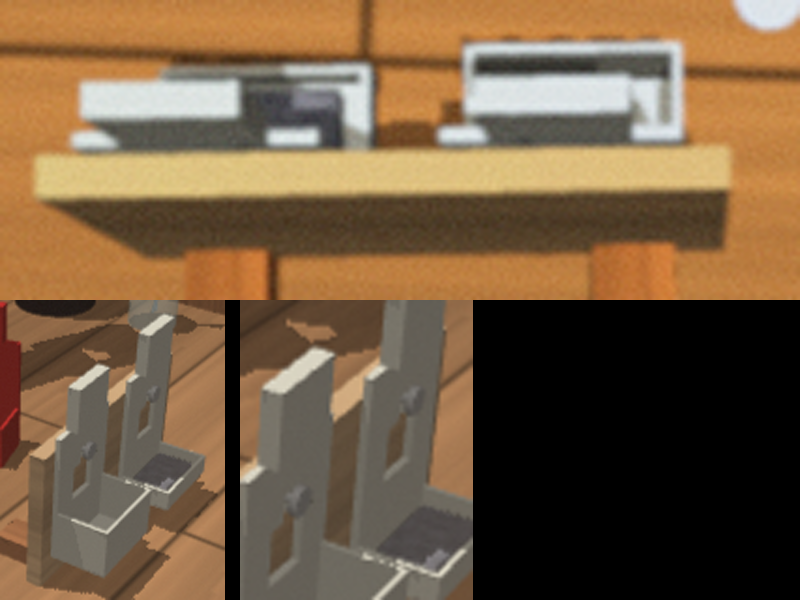

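The crop confirms it: the right-hand pot in the top view (tab centre about (272,163)) has the deep box. The left one holds the sponge and has a shallow box.

```bash
cat > h.py <<'E'
from rig import *
import numpy as np,cv2
def ray(n,px,z):
    i=camera_info(n);T=np.linalg.inv(i['world_to_cam'])
    d=T[:3,:3]@np.array([(px[0]-i['cx'])/i['fx'],(px[1]-i['cy'])/i['fy'],1]);o=T[:3,3]
    return o+d*(z-o[2])/d[2]
def proj(n,p):
    i=camera_info(n);c=i['world_to_cam']@np.r_[p,1]
    return np.array([i['fx']*c[0]/c[2]+i['cx'],i['fy']*c[1]/c[2]+i['cy']])
def plan(goal,R):  # offset in tool axes, units; turn units
    from scipy.spatial.transform import Rotation as Ro
    s=observe();C=np.array(s['tool_rot'])
    print('t',s['time_s'],'pos',np.round(s['position'],4),'off',np.round(C.T@(np.array(goal)-s['position'])/.04,2),'turn',np.round(Ro.from_matrix(C.T@R).as_rotvec(degrees=True)/6,2))
E
python3 - <<'E'
from h import *
cr=lambda p:(135+(p[0]+.5)/4-.5,140+(p[1]+.5)/4-.5)
B=[ray('top',cr(p),.165) for p in [(33,156),(730,148),(730,190),(33,197)]]
print('board',np.round(B,4).tolist(),np.linalg.norm(B[0]-B[1]),np.linalg.norm(B[0]-B[3]))
T=[ray('top',cr(p),.23) for p in [(468,78),(632,75),(632,108),(468,113)]]
print('tab',np.round(T,4).tolist(),np.linalg.norm(T[0]-T[1]),np.linalg.norm(T[0]-T[3]),'c',np.mean(T,0))
Y=[ray('top',p,.025) for p in [[363,165],[352,262],[461,274],[469,177]]]
print('tray',np.round(Y,4).tolist(),[np.linalg.norm(Y[k]-Y[k-1]) for k in range(4)],np.mean(Y,0))
u=B[0]-B[1];u/=np.linalg.norm(u);x=np.cross(u,[0,0,1]);print('board x',x,'yaw',np.degrees(np.arctan2(x[1],x[0])))
b=(B[0]+B[1])/2; print('holder from board',b-u*.075+x*.007,'dish',b+u*.075+x*.007)
E=[(85,373),(108,368)] 
for p in [(69,387),(100,366),(109,374),(79,398)]:
    q=(340+(p[0]+.5)*120/225-.5,130+(p[1]-300+.5)*160/300-.5);print('scene tab',ray('scene',q,.23))
E
```

```text
board [[0.5103, 0.3088, 0.165], [0.5226, 0.0181, 0.165], [0.5047, 0.0176, 0.165], [0.493, 0.3079, 0.165]] 0.2909221227555042 0.017304060880045637
tab [[0.5327, 0.1208, 0.23], [0.5358, 0.0577, 0.23], [0.5229, 0.0573, 0.23], [0.519, 0.1203, 0.23]] 0.06317629980957916 0.013689069526187389 c [0.52761703 0.08903511 0.23      ]
tray [[0.5792, -0.0749, 0.025], [0.3854, -0.0569, 0.025], [0.3676, -0.2721, 0.025], [0.5615, -0.2875, 0.025]] [np.float64(0.21338963316900172), np.float64(0.19459455062040337), np.float64(0.21592542035784104), np.float64(0.19448252636255411)] [ 0.47341711 -0.1728279   0.025     ]
board x [ 0.99911216  0.04212947 -0.        ] yaw 2.414555559948526
holder from board [0.5265799 0.0887994 0.165    ] dish [0.52026047 0.23866622 0.165     ]
scene tab [0.52494691 0.06056548 0.23      ]
scene tab [0.52537753 0.11762835 0.23      ]
scene tab [0.54206666 0.10793987 0.23      ]
scene tab [0.54513681 0.04749522 0.23      ]
```

The measurements agree with the known sizes: board 291 × 17 mm, tab 63 × 14 mm, tray about 195 × 215 mm. The two independent tab centres match at about (0.527, 0.089). Next I raise and turn the tool.

Call:
drive_tool(offset=[[0, 0, -0.25], [0, 0, -0.25], [0, 0, -0.25], [0, 0, -0.25], [0, 0, -0.25], [0, 0, -0.25], [0, 0, -0.25], [0, 0, -0.25], [0, 0, 0], [0, 0, 0]], turn=[[0, 0, 1], [0, 0, 1], [0, 0, 1], [0, 0, 1], [0, 0, 1], [0, 0, 1], [0, 0, 1], [0, 0, 1], [0, 0, 1], [0, 0, 1]], hand=[1, 1, 1, 1, 1, 1, 1, 1, 1, 1])

```text
time_s: 1.4
position: [0.1343, 0.5332, 0.3111]
tool_rot: [[-0.27, 0.963, -0.0], [0.963, 0.27, -0.0], [-0.0, -0.0, -1.0]]
ft_force: [0.1, -0.7, -0.8]
grip_width: 0.0855
gripper_force: 0.0
```

```bash
cat >> h.py <<'E'
bx=np.array([.9991,.0421,0]);G=np.c_[np.cross(bx,[0,0,-1]),bx,[0,0,-1]]
E
python3 - <<'E'
from h import *
plan([.527,.089,.30],G)
E
```

```text
t 1.4 pos [0.1343 0.5332 0.3111] off [-13.34   6.45   0.28] turn [-0.    0.    2.21]
```

Call:
drive_tool(offset=[[-1, 0.5, 0], [-1, 0.5, 0], [-1, 0.5, 0], [-1, 0.5, 0], [-1, 0.5, 0], [-1, 0.5, 0], [-1, 0.5, 0], [-1, 0.5, 0], [-1, 0.5, 0], [-1, 0.5, 0]], turn=[[0, 0, 0], [0, 0, 0], [0, 0, 0], [0, 0, 0], [0, 0, 0], [0, 0, 0], [0, 0, 0], [0, 0, 0], [0, 0, 0], [0, 0, 0]], hand=[1, 1, 1, 1, 1, 1, 1, 1, 1, 1])

```text
time_s: 2.65
position: [0.4368, 0.2019, 0.3112]
tool_rot: [[-0.273, 0.962, -0.0], [0.962, 0.273, 0.0], [0.0, -0.0, -1.0]]
ft_force: [0.1, 0.4, -0.9]
grip_width: 0.0857
gripper_force: 0.0
```

Call:
drive_tool(offset=[[-1, 0.4, 0], [-1, 0.4, 0], [-0.7, 0.3, 0], [-0.6, 0.35, 0], [0, 0, 0], [0, 0, 0], [0, 0, 0], [0, 0, 0], [0, 0, 0], [0, 0, 0]], turn=[[0, 0, 0], [0, 0, 0], [0, 0, 0], [0, 0, 0], [0, 0, 1], [0, 0, 1], [0, 0, 0.2], [0, 0, 0], [0, 0, 0], [0, 0, 0]], hand=[1, 1, 1, 1, 1, 1, 1, 1, 1, 1])

```text
time_s: 3.9
position: [0.5279, 0.0921, 0.3113]
tool_rot: [[-0.047, 0.999, 0.0], [0.999, 0.047, -0.0], [-0.0, 0.0, -1.0]]
ft_force: [-0.0, 0.1, 0.8]
grip_width: 0.0853
gripper_force: 0.0
```

```bash
python3 - <<'E'
from h import *
plan([.527,.089,.195],G)
cv2.imwrite('pics/w1.png',get_image('wrist'))
for p in [(.5337,.1193,.23),(.5363,.0593,.23),(.5223,.0587,.23),(.5197,.1187,.23)]:
    i=camera_info('wrist');c=(i['world_to_cam']@np.r_[p,1])[:3];th=np.arctan2(np.hypot(*c[:2]),c[2]);print(np.r_[i['cx'],i['cy']]+i['fx']*th*c[:2]/np.hypot(*c[:2]))
E
```

```text
t 3.9 pos [0.5279 0.0921 0.3113] off [-0.08 -0.03  2.91] turn [0.   0.   0.05]
[328.45636523 203.15448539]
[327.22730522 291.22946556]
[306.23508828 291.17375293]
[305.63326579 203.08136415]
```

View pics/w1.png

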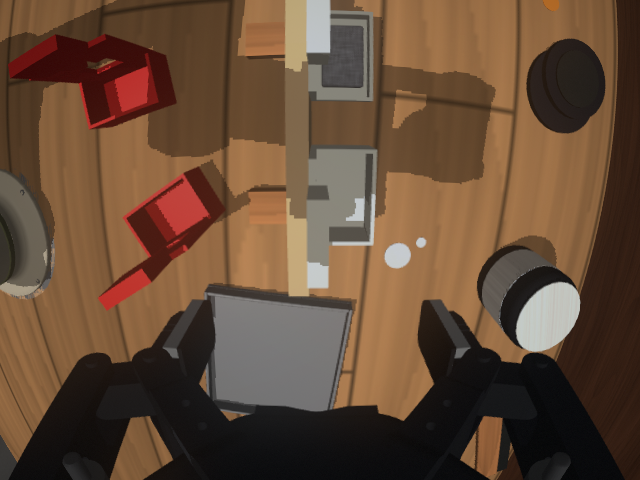

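The wrist view shows the tab at columns 307–328 and rows about 200–290, which matches the projected tab corners. It is centred between the fingers, so I descend and close.

Call:
drive_tool(offset=[[-0.08, 0, 0.4], [0, 0, 0.5], [0, 0, 0.5], [0, 0, 0.5], [0, 0, 0.5], [0, 0, 0.4], [0, 0, 0.1], [0, 0, 0], [0, 0, 0], [0, 0, 0]], turn=[[0, 0, 0.05], [0, 0, 0], [0, 0, 0], [0, 0, 0], [0, 0, 0], [0, 0, 0], [0, 0, 0], [0, 0, 0], [0, 0, 0], [0, 0, 0]], hand=[1, 1, 1, 1, 1, 1, 1, 1, 1, 1])

```text
time_s: 5.2
position: [0.5282, 0.0889, 0.1958]
tool_rot: [[-0.041, 0.999, 0.001], [0.999, 0.041, -0.0], [-0.0, 0.001, -1.0]]
ft_force: [0.3, -0.1, 0.2]
grip_width: 0.0857
gripper_force: 0.0
```

Call:
drive_tool(offset=[[0, 0, 0], [0, 0, 0], [0, 0, 0], [0, 0, 0], [0, 0, 0], [0, 0, 0], [0, 0, 0], [0, 0, 0], [0, 0, 0], [0, 0, 0]], turn=[[0, 0, 0], [0, 0, 0], [0, 0, 0], [0, 0, 0], [0, 0, 0], [0, 0, 0], [0, 0, 0], [0, 0, 0], [0, 0, 0], [0, 0, 0]], hand=[0.5, 0.4, 0.3, 0.2, 0.1, 0, 0, 0, 0, 0], newtons=40)

```text
time_s: 6.45
position: [0.5285, 0.0889, 0.1955]
tool_rot: [[-0.041, 0.999, 0.001], [0.999, 0.041, 0.0], [-0.0, 0.001, -1.0]]
ft_force: [4.7, 0.4, -0.7]
grip_width: 0.0131
gripper_force: 43.8
```

Call:
drive_tool(offset=[[0, 0, -0.11], [0, 0, -0.11], [0, 0, -0.11], [0, 0, -0.11], [0, 0, -0.11], [0, 0, -0.11], [0, 0, -0.11], [0, 0, -0.11], [0, 0, 0], [0, 0, 0]], turn=[[0, 0, 0], [0, 0, 0], [0, 0, 0], [0, 0, 0], [0, 0, 0], [0, 0, 0], [0, 0, 0], [0, 0, 0], [0, 0, 0], [0, 0, 0]], hand=[0, 0, 0, 0, 0, 0, 0, 0, 0, 0])

```text
time_s: 7.7
position: [0.5282, 0.0889, 0.2306]
tool_rot: [[-0.041, 0.999, 0.001], [0.999, 0.041, 0.0], [0.0, 0.001, -1.0]]
ft_force: [5.3, 0.0, -0.5]
grip_width: 0.0133
gripper_force: 43.8
```

```bash
python3 - <<'E'
from h import *
s=observe();print(s['position'],s['ft_force'],s['grip_width'])
a=get_image('scene');cv2.imwrite('pics/s2.png',cv2.resize(a[110:300,330:470],(560,760))[:600])
E
```

```text
[0.52821916 0.08890852 0.23055845] [ 5.27519615  0.03558461 -0.53237658] 0.013270596383935285
```

View pics/s2.png

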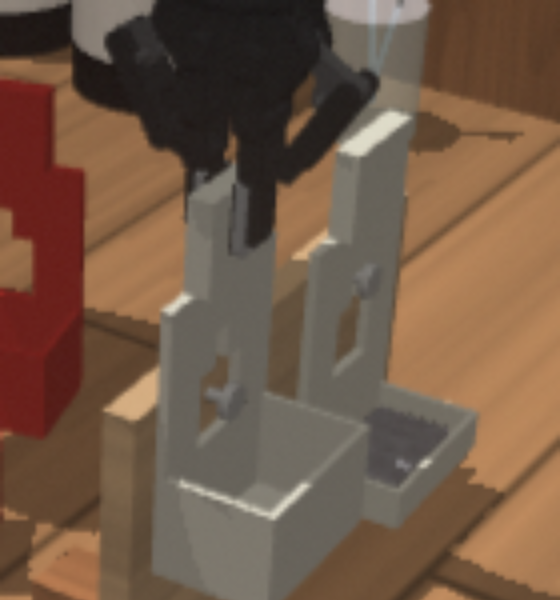

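The raised pot shows the screw head at crop (226,398), level with the wide hole (rows about 355–440). The dish is undisturbed. I pull along +x, which is tool +y.

Call:
drive_tool(offset=[[0, 0.1, 0], [0, 0.15, 0], [0, 0.2, 0], [0, 0.25, 0], [0, 0.3, 0], [0, 0.3, 0], [0, 0.3, 0], [0, 0.2, 0], [0, 0.1, 0], [0, 0, 0]], turn=[[0, 0, 0], [0, 0, 0], [0, 0, 0], [0, 0, 0], [0, 0, 0], [0, 0, 0], [0, 0, 0], [0, 0, 0], [0, 0, 0], [0, 0, 0]], hand=[0, 0, 0, 0, 0, 0, 0, 0, 0, 0])

```text
time_s: 9.0
position: [0.6041, 0.092, 0.2304]
tool_rot: [[-0.041, 0.999, -0.0], [0.999, 0.041, -0.0], [-0.0, -0.0, -1.0]]
ft_force: [-0.7, -0.2, -1.8]
grip_width: 0.0135
gripper_force: 43.7
```

```bash
python3 - <<'E'
from h import *
from scipy.spatial.transform import Rotation as Ro
R=Ro.from_euler('z',-5,degrees=True).as_matrix();x=R[:,0]
G2=np.c_[np.cross(x,[0,0,-1]),x,[0,0,-1]]
c=np.array([.4734,-.1728,0])
g=c-x*(.033-.007)  # tab centre offset
# z: pot origin .03 at TCP .1955 -> floor .005 => .1705
for z in (.2306,.1705): plan(np.r_[g[:2],z],G2)
s=observe();C=np.array(s['tool_rot']);print(s['ft_force'])
print('in turned frame',np.round(G2.T@(np.r_[g[:2],.2306]-s['position'])/.04,2))
cv2.imwrite('pics/s3.png',get_image('scene')[60:460,200:600])
E
```

```text
t 9.0 pos [0.6041 0.092  0.2304] off [-6.4  -4.18 -0.  ] turn [-0.    0.    1.23]
t 9.0 pos [0.6041 0.092  0.2304] off [-6.4  -4.18  1.5 ] turn [-0.    0.    1.23]
[-0.7164564  -0.22175827 -1.81284938]
in turned frame [-6.88 -3.33 -0.  ]
```

View pics/s3.png

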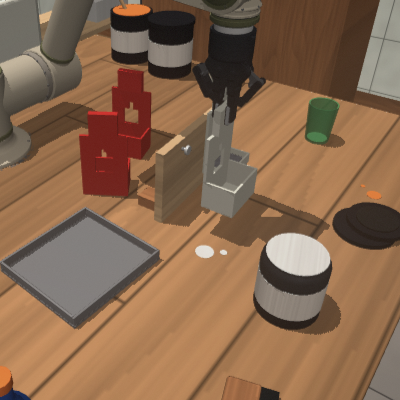

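The pot is off the screw and hanging upright in the gripper. Now I carry it sideways past the board end, then back over the tray.

Call:
drive_tool(offset=[[-0.3, 0, 0], [-0.6, 0, 0], [-0.7, 0, 0], [-0.7, 0, 0], [-0.7, 0, 0], [-0.7, 0, 0], [-0.6, -0.3, 0], [-0.6, -0.5, 0], [-0.5, -0.5, 0], [-0.4, -0.5, 0]], turn=[[0, 0, 0], [0, 0, 0], [0, 0, 0], [0, 0, 0], [0, 0, 0], [0, 0, 0], [0, 0, 0], [0, 0, 0], [0, 0, 0], [0, 0, 0]], hand=[0, 0, 0, 0, 0, 0, 0, 0, 0, 0])

```text
time_s: 10.3
position: [0.5405, -0.1442, 0.2307]
tool_rot: [[-0.04, 0.999, 0.0], [0.999, 0.04, -0.0], [-0.0, 0.0, -1.0]]
ft_force: [-0.1, 0.2, -1.6]
grip_width: 0.013
gripper_force: 43.7
```

Call:
drive_tool(offset=[[-0.3, -0.5, 0], [-0.2, -0.5, 0], [-0.1, -0.5, 0], [0, -0.5, 0], [0, -0.3, 0], [0, -0.1, 0], [0, 0, 0], [0, 0, 0], [0, 0, 0], [0, 0, 0]], turn=[[0, 0, 0], [0, 0, 0], [0, 0, 0], [0, 0, 0], [0, 0, 0], [0, 0, 0], [0, 0, 0.4], [0, 0, 0.5], [0, 0, 0.3], [0, 0, 0]], hand=[0, 0, 0, 0, 0, 0, 0, 0, 0, 0])

```text
time_s: 11.55
position: [0.4469, -0.1707, 0.2305]
tool_rot: [[0.084, 0.996, 0.0], [0.996, -0.084, -0.0], [-0.0, 0.0, -1.0]]
ft_force: [0.4, -0.3, -1.8]
grip_width: 0.0137
gripper_force: 43.7
```

Call:
drive_tool(offset=[[0, 0, 0.2], [0, 0, 0.25], [0, 0, 0.25], [0, 0, 0.2], [0, 0, 0.15], [0, 0, 0.1], [0, 0, 0.1], [0, 0, 0.05], [0, 0, 0], [0, 0, 0]], turn=[[0, 0, 0], [0, 0, 0], [0, 0, 0], [0, 0, 0], [0, 0, 0], [0, 0, 0], [0, 0, 0], [0, 0, 0], [0, 0, 0], [0, 0, 0]], hand=[0, 0, 0, 0, 0, 0, 0, 0, 0, 0])

```text
time_s: 12.8
position: [0.4468, -0.1708, 0.1787]
tool_rot: [[0.084, 0.996, 0.0], [0.996, -0.084, -0.0], [-0.0, 0.0, -1.0]]
ft_force: [0.5, 0.3, -1.4]
grip_width: 0.0136
gripper_force: 43.6
```

```bash
python3 - <<'E'
from h import *
s=observe();print(s['time_s'],s['position'],s['ft_force'],s['grip_width'])
a=get_image('scene')[120:400,190:470];b=get_image('top')[130:300,250:490]
r=np.zeros((400,800,3),np.uint8);r[:,:400]=cv2.resize(a,(400,400));r[:283,400:]=cv2.resize(b,(400,283))
cv2.imwrite('pics/s4.png',r)
E
```

```text
12.8 [ 0.44677301 -0.17075139  0.17868027] [ 0.4551446   0.30130678 -1.40554938] 0.013603952217200937
```

View pics/s4.png

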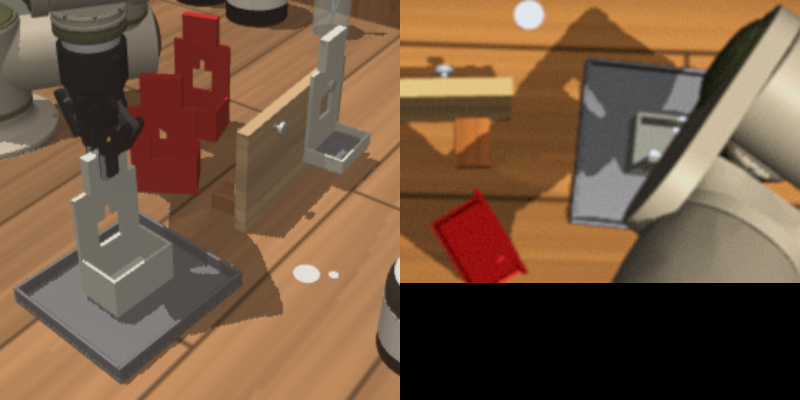

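The pot hovers about 8 mm over the tray floor, well inside the rim. I lower it gently until it touches.

Call:
drive_tool(offset=[[0, 0, 0.04], [0, 0, 0.04], [0, 0, 0.03], [0, 0, 0.03], [0, 0, 0.02], [0, 0, 0.02], [0, 0, 0], [0, 0, 0], [0, 0, 0], [0, 0, 0]], turn=[[0, 0, 0], [0, 0, 0], [0, 0, 0], [0, 0, 0], [0, 0, 0], [0, 0, 0], [0, 0, 0], [0, 0, 0], [0, 0, 0], [0, 0, 0]], hand=[0, 0, 0, 0, 0, 0, 0, 0, 0, 0])

```text
time_s: 14.15
position: [0.4467, -0.1707, 0.1713]
tool_rot: [[0.084, 0.996, 0.0], [0.996, -0.084, -0.0], [-0.0, 0.0, -1.0]]
ft_force: [-0.4, 0.3, -2.3]
grip_width: 0.0135
gripper_force: 43.6
```

Not in contact yet, so I continue in small steps.

Call:
drive_tool(offset=[[0, 0, 0.01], [0, 0, 0.01], [0, 0, 0.01], [0, 0, 0], [0, 0, 0], [0, 0, 0], [0, 0, 0], [0, 0, 0], [0, 0, 0], [0, 0, 0]], turn=[[0, 0, 0], [0, 0, 0], [0, 0, 0], [0, 0, 0], [0, 0, 0], [0, 0, 0], [0, 0, 0], [0, 0, 0], [0, 0, 0], [0, 0, 0]], hand=[0, 0, 0, 0, 0, 0, 0, 0, 0, 0])

```text
time_s: 15.4
position: [0.4469, -0.1708, 0.1706]
tool_rot: [[0.084, 0.996, 0.001], [0.996, -0.084, -0.0], [-0.0, 0.001, -1.0]]
ft_force: [0.5, 1.6, 5.9]
grip_width: 0.0135
gripper_force: 44.6
```

Contact: the vertical force rose to +5.9 N at the expected height. I release gradually, then retreat upward.

Call:
drive_tool(offset=[[0, 0, 0], [0, 0, 0], [0, 0, 0], [0, 0, 0], [0, 0, 0], [0, 0, 0], [0, 0, 0], [0, 0, 0], [0, 0, 0], [0, 0, 0]], turn=[[0, 0, 0], [0, 0, 0], [0, 0, 0], [0, 0, 0], [0, 0, 0], [0, 0, 0], [0, 0, 0], [0, 0, 0], [0, 0, 0], [0, 0, 0]], hand=[0.15, 0.18, 0.22, 0.27, 0.35, 0.45, 0.55, 0.65, 0.7, 0.7], newtons=20)

```text
time_s: 16.65
position: [0.4467, -0.1707, 0.1701]
tool_rot: [[0.084, 0.996, 0.0], [0.996, -0.084, -0.0], [-0.0, 0.0, -1.0]]
ft_force: [-0.2, -0.4, 0.6]
grip_width: 0.0599
gripper_force: 0.0
```

Call:
drive_tool(offset=[[0, 0, -0.1], [0, 0, -0.3], [0, 0, -0.5], [0, 0, -0.5], [0, 0, -0.5], [0, 0, -0.5], [0, 0, -0.3], [0, 0, -0.2], [0, 0, 0], [0, 0, 0]], turn=[[0, 0, 0], [0, 0, 0], [0, 0, 0], [0, 0, 0], [0, 0, 0], [0, 0, 0], [0, 0, 0], [0, 0, 0], [0, 0, 0], [0, 0, 0]], hand=[0.7, 0.7, 0.7, 0.7, 0.7, 0.7, 0.7, 0.7, 0.7, 0.7])

```text
time_s: 17.9
position: [0.4465, -0.1706, 0.2856]
tool_rot: [[0.084, 0.996, -0.001], [0.996, -0.084, 0.001], [0.001, -0.001, -1.0]]
ft_force: [-0.4, -0.2, -0.2]
grip_width: 0.0599
gripper_force: 0.0
```

```bash
python3 - <<'E'
from h import *
s=observe();print(s['time_s'],s['position'],s['ft_force'],s['grip_width'])
cv2.imwrite('pics/s5.png',cv2.resize(get_image('scene')[120:400,190:470],(560,560)))
E
```

```text
17.9 [ 0.44651662 -0.17057631  0.28555553] [-0.42137476 -0.17532194 -0.16012157] 0.0598945778641524
```

View pics/s5.png

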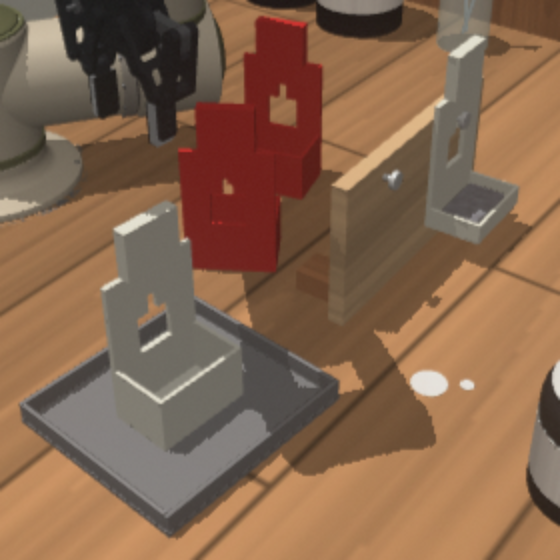

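The pot stands upright inside the tray at crop (170,370). The dish is still on its screw at crop (465,150), and the gripper is clear of everything.

```bash
python3 -c "
from rig import env
print(env.close_job())"
```

```text
the job is handed in; nothing more can be done
None
```

The deep pot is off its screw and standing upright, released, inside the drip tray; the soap dish still hangs on its screw, and the job was handed in at about 18 s (no verdict was returned).

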